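# Set out the splint forming posts by size

## Robot

A 6-joint arm with a two-finger parallel gripper is mounted at the origin on the work surface. World frame = base frame: x ahead of the robot, y to its left, z up, the work surface at z = 0. Lengths are in m, angles in rad, forces in N, time in s.
With the tool pointing down it reaches from about 0.25 to 0.8 m from the base axis. Payload 8.5 kg.
Tool frame: the origin (TCP) lies midway between the tips of the shut fingers; the grasp point (between the pads) lies 19 mm behind it; z points along the fingers, y is the direction in which the jaws open and shut (so a half turn about z gives the same grasp; the last joint's range is limited). The gripper opens to 85 mm and grips with 20 to 120 N. Pads are 22 mm wide; open, the fingers measure 114 mm over their backs; the gripper's body (76 mm by 85 mm) begins 54 mm behind the grasp point. The pads swing forward as they close: fully open they stand 13 mm farther back than shut.
Start: joints at [-1.149, 0.238, -0.013, 1.319, 0, 1.571], TCP at [0.215, -0.479, 0.231] pointing down, gripper open.
Joint ranges: [-2.66, 2.66], [-1.03, 1.9], [-1.14, 1.46], [-1.82, 2.27], [-1.45, 1.34], [-3.14, 3.14]. Speed limits (rad/s): [2.22, 2.22, 2.79, 3.14, 3.14, 3.14].

## Interface

Orientations are given as a 3x3 rotation matrix whose columns are the frame's x, y, z axes.
In Python, from station import manip gives the robot as it stands.
- The arm moves only by the tool play_rows, never from a script. Its argument "deltas" is a list of rows, each a list of 3 entries, a list of its own where there are three numbers: the shift along the tool's x, y, z in m, then the turn, a rotation vector about the tool's x, y, z in degrees, then the closure in counts, from 0 (fully open) to 255 (shut). A call has 1 to 12 rows; each row shifts and turns the commanded pose from where the row before left it, along the tool's axes as they then stand; what a row does not reach is not made up. A row lasts 1/12 s, in which the tool goes at most 41.7 mm and 7.16 degrees, less where a joint would pass 70% of its speed; a pose out of reach is approached as far as the arm can. A call with a gripper value outside its range is refused whole. The fingers move at their own pace and stop on an object; "newtons" is the grip in N (left out, the last holds). Time passes only in rows, so rows that do not move let the fingers close. It gives the time, the measured TCP pose, the force and the opening at its end, in the units of the state.
- manip.sense(): the state, without advancing time (a new reading comes with each control period).
- manip.capture(name): name is "scene" or "top"; returns (picture, depth): 420x560x3 uint8, blue, green, red; 420x560 float32, m along the optical axis (not along the pixel's ray), 0 where there is no reading.
- manip.calibration(name): a dict with "K" (3x3 intrinsics, pixels), "dist_coeffs" ([k1, k2, p1, p2, k3] as OpenCV has them; the pictures are not rectified), "camera_from_world" (4x4, takes a point from world to camera coordinates). Camera axes: x right, y down, z forward; pixel columns grow to the right and rows downward; lengths in m; the calibration is good to about 2 mm. A picture is of the moment at which its call begins. calibration takes no time and is no camera call.
- manip.job_done(): hands the job in, once; it reports no verdict.
The state is a dict: "time": time; "joint_positions": joint angles; "joint_velocities": joint speeds; "tau": joint torques, N m; "position": TCP position; "ee_rot": TCP orientation; "force": force on the tool from outside, world axes, zero at the start; "ft_torque": the same for the moment, N m; "gripper_width": finger opening in m.
Only numpy, scipy, OpenCV 4.12 (cv2) and the standard library are available. Lean on these libraries where they do the work, as an engineer would, in place of code of your own. Each camera call takes 0.05 s, during which the arm holds its last target. There are 200 camera calls.

## Task

Get the splint forming posts ready for the next fitting: stand the four wooden posts upright on the four black pads of the white rail, one centred on each pad, in order of thickness, with the thinnest on the pad next to the brass tape-measure and the thickest at the far end. Do not tip any post over on the way, and leave the tape-measure standing where it is.

Things in the scene. Friction and masses are not known exactly. Their poses are not given: they have to be found in the camera images.
- post_p: turned beech forming post, round and upright: a plain cylinder 20 mm in diameter on a foot disc 34 mm in diameter and 6 mm thick, 70 mm tall in all (all four posts are equally tall); loose; origin at the centre of its underside, z up along its axis
- post_q: turned beech forming post, round and upright: a plain cylinder 29 mm in diameter on a foot disc 43 mm in diameter and 6 mm thick, 70 mm tall in all (all four posts are equally tall); loose; origin at the centre of its underside, z up along its axis
- post_r: turned beech forming post, round and upright: a plain cylinder 38 mm in diameter on a foot disc 52 mm in diameter and 6 mm thick, 70 mm tall in all (all four posts are equally tall); loose; origin at the centre of its underside, z up along its axis
- post_s: turned beech forming post, round and upright: a plain cylinder 47 mm in diameter on a foot disc 61 mm in diameter and 6 mm thick, 70 mm tall in all (all four posts are equally tall); loose; origin at the centre of its underside, z up along its axis
- pad_a: black rubber round pad 64 mm in diameter, 3 mm thick, fixed on the white rail (85 mm wide, 340 mm long, 8 mm high, lying on the counter); the first, at one end of the rail; the four identical pads stand in a straight row 85 mm apart in the order a, b, c, d; origin at the centre of its underside (8 mm above the counter), so its top is 3 mm above the origin; its y axis runs along the row from a to d, its x axis across the rail
- pad_b: black rubber round pad 64 mm in diameter, 3 mm thick, fixed on the white rail (85 mm wide, 340 mm long, 8 mm high, lying on the counter); the second, beside pad_a; the four identical pads stand in a straight row 85 mm apart in the order a, b, c, d; origin at the centre of its underside (8 mm above the counter), so its top is 3 mm above the origin; its y axis runs along the row from a to d, its x axis across the rail
- pad_c: black rubber round pad 64 mm in diameter, 3 mm thick, fixed on the white rail (85 mm wide, 340 mm long, 8 mm high, lying on the counter); the third, beside pad_d; the four identical pads stand in a straight row 85 mm apart in the order a, b, c, d; origin at the centre of its underside (8 mm above the counter), so its top is 3 mm above the origin; its y axis runs along the row from a to d, its x axis across the rail
- pad_d: black rubber round pad 64 mm in diameter, 3 mm thick, fixed on the white rail (85 mm wide, 340 mm long, 8 mm high, lying on the counter); the fourth, at the other end of the rail; the four identical pads stand in a straight row 85 mm apart in the order a, b, c, d; origin at the centre of its underside (8 mm above the counter), so its top is 3 mm above the origin; its y axis runs along the row from a to d, its x axis across the rail
- tape: heavy brass tape-measure housing, a round case 60 mm in diameter and 34 mm high with a winding knob on top (54 mm high in all), standing loose on the counter just beyond one end of the rail, about 88 mm from the middle of the nearest pad (beyond the other end stands a small glass jar with a white lid); origin at the centre of its underside, z up
Mind the look-alikes: they are no part of the job. What is shaped like the post_q but turquoise is not meant. What is shaped like the post_s but green is not meant.

How it is judged:
By the outcome, as a careful person would: the job done as asked, in the order asked, and still so for the second after the job is handed in, with the robot touching nothing.
It also fails if it takes over 115 s, if anything falls off the work surface, if the arm or the gripper's body presses on something with over 40 N, if the wrist force passes 120 N, or if a joint passes its speed limit or range.

## Working session

There is one attempt and no reset: what is moved stays moved. The work goes in short steps, Python scripts to look and compute and a tool call to move; the robot and the scene stay as the last step left them, time stands still between calls to the robot, and variables do not carry over. Pictures are saved under pics/ and viewed, about 12 in all and at most 16, crops included, and the job is handed in when it is done.

Besides the shell and the picture viewer there is one more tool, called after ">>>" as name([rows], argument=value, ...), one row to a line, values as JSON. play_rows: Moves the arm, as the interface text tells. Its arguments: {"type":"object","properties":{"deltas":{"type":"array"},"newtons":{"type":"number"}},"required":["deltas"]}

```bash
ls; mkdir -p pics; python3 - <<'E'
from station import manip
import cv2,numpy as np
s=manip.sense()
for k,v in s.items(): print(k,np.round(v,3).tolist())
for n in("scene","top"):
    p,d=manip.capture(n); cv2.imwrite(f"pics/{n}0.png",p); np.save(f"pics/{n}0.npy",d)
    c=manip.calibration(n); print(n,{k:np.round(v,4).tolist() for k,v in c.items()})
E
```

```text
pics
time 0.0
joint_positions [-1.149, 0.239, -0.014, 1.319, 0.0, 1.571]
joint_velocities [0.002, 0.001, 0.001, -0.001, -0.0, -0.0]
tau [0.001, -53.878, 34.644, 0.018, 0.0, -0.0]
position [0.215, -0.479, 0.231]
ee_rot [[0.912, 0.409, -0.001], [0.409, -0.912, 0.001], [0.0, -0.001, -1.0]]
force [-0.038, 0.816, 0.496]
ft_torque [-0.031, -0.029, -0.015]
gripper_width 0.085
scene {'K': [[403.2463, 0.0, 277.7475], [0.0, 403.2463, 212.0586], [0.0, 0.0, 1.0]], 'dist_coeffs': [0.0419, 0.0, 0.0, 0.0, 0.0], 'camera_from_world': [[0.8622, 0.5062, -0.0192, -0.438], [0.2563, -0.4685, -0.8454, -0.0796], [-0.437, 0.724, -0.5337, 1.0187], [0.0, 0.0, 0.0, 1.0]]}
top {'K': [[387.9711, 0.0, 278.2835], [0.0, 387.9711, 215.4602], [0.0, 0.0, 1.0]], 'dist_coeffs': [0.004, 0.0, 0.0, 0.0, 0.0], 'camera_from_world': [[-0.0062, -0.9999, -0.0137, 0.0274], [-0.9997, 0.0065, -0.0227, 0.5017], [0.0228, 0.0136, -0.9996, 0.7942], [0.0, 0.0, 0.0, 1.0]]}
```

View pics/top0.png

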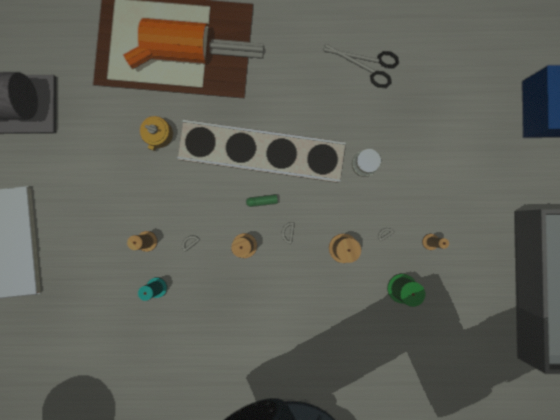

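View pics/scene0.png

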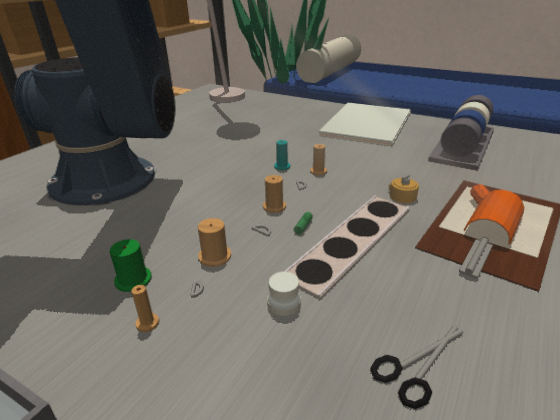

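The top view shows the tape at (155,131), the jar at (369,160) and the pads at (200,141), (241,148), (282,153) and (322,159). The beech posts are at (142,241), (244,246), (345,249) and (437,242). The look-alikes to avoid are turquoise at (152,289) and green at (407,290). A green rod lies at (263,200). Next I'll measure these.

```bash
cat > h.py <<'E'
from station import manip
import cv2,numpy as np
def ray(n,uv,z):
    c=manip.calibration(n);K=np.array(c["K"]);T=np.array(c["camera_from_world"])
    x=cv2.undistortPoints(np.float64(uv).reshape(-1,1,2),K,np.array(c["dist_coeffs"]))[:,0]
    d=np.c_[x,np.ones(len(x))]@T[:3,:3]; o=-T[:3,:3].T@T[:3,3]
    return o+d*((z-o[2])/d[:,2])[:,None]
def cloud(n,dep):
    c=manip.calibration(n);K=np.array(c["K"]);T=np.array(c["camera_from_world"])
    h,w=dep.shape;uv=np.stack(np.meshgrid(np.arange(w),np.arange(h)),-1).reshape(-1,1,2).astype(float)
    x=cv2.undistortPoints(uv,K,np.array(c["dist_coeffs"]))[:,0]
    P=np.c_[x,np.ones(len(x))]*dep.reshape(-1,1)
    return ((P-T[:3,3])@T[:3,:3]).reshape(h,w,3)
def blobs(m,amin=20):
    m=m.astype(np.uint8)*255
    cs,_=cv2.findContours(m,cv2.RETR_EXTERNAL,cv2.CHAIN_APPROX_NONE)
    return [c for c in cs if cv2.contourArea(c)>amin]
def look(n,tag):
    p,d=manip.capture(n);cv2.imwrite(f"pics/{tag}.png",p);return p,d,cv2.cvtColor(p,cv2.COLOR_BGR2HSV),cloud(n,d)
def tops(n,hsv,C,z0=.07):
    m=(hsv[...,0]>5)&(hsv[...,0]<28)&(hsv[...,1]>90)&(abs(C[...,2]-z0)<.008)
    for c in blobs(m):
        P=ray(n,c[:,0],z0)[:,:2].astype(np.float32)
        (ctr,r)=cv2.minEnclosingCircle(P)
        px=c[:,0].mean(0);e=cv2.fitEllipse(P)if len(P)>4 else None
        zz=np.zeros(hsv.shape[:2],np.uint8);cv2.drawContours(zz,[c],-1,1,-1)
        print(n,"top",px.round(),"circ",np.round(ctr,4),"d",round(2*r,4),"ell",np.round(e[0],4),np.round(e[1],4),"z",round(float(np.median(C[zz>0][:,2])),4))
E
cat > m.py <<'E'
import sys;from h import *
for n in("top","scene"):
    p=cv2.imread(f"pics/{n}0.png");C=cloud(n,np.load(f"pics/{n}0.npy"));hsv=cv2.cvtColor(p,cv2.COLOR_BGR2HSV)
    tops(n,hsv,C)
    m=(p.max(2)<45)&(abs(C[...,2]-.011)<.008)&(C[...,0]>.45)&(C[...,0]<.85)
    for c in blobs(m,60):
        e=cv2.fitEllipse(ray(n,c[:,0],.011)[:,:2].astype(np.float32))
        print(n,"pad",c[:,0].mean(0).round(),np.round(e[0],4),np.round(e[1],4))
E
python3 m.py; python3 - <<'E'
import cv2
p=cv2.imread('pics/top0.png')[110:320,110:470]
cv2.imwrite('pics/crop0.png',cv2.resize(p,None,fx=2.2,fy=2.2,interpolation=2))
E
```

```text
top top [443. 243.] circ [ 0.4465 -0.2854] d 0.0211 ell [ 0.4469 -0.2856] [0.0174 0.0201] z 0.0698
top top [348. 250.] circ [ 0.4349 -0.1082] d 0.047 ell [ 0.4348 -0.1082] [0.0445 0.0454] z 0.0702
top top [241. 247.] circ [0.4409 0.0943] d 0.0381 ell [0.441  0.0941] [0.036  0.0361] z 0.0701
top top [135. 242.] circ [0.4515 0.2957] d 0.0306 ell [0.4513 0.2958] [0.0266 0.0295] z 0.0698
top pad [322. 159.] [ 0.6175 -0.0662] [0.0535 0.0538]
top pad [281. 153.] [0.63   0.0176] [0.0533 0.054 ]
top pad [240. 147.] [0.6431 0.1016] [0.0537 0.0544]
top pad [200. 142.] [0.6554 0.185 ] [0.054  0.0547]
top pad [525. 102.] [ 0.7323 -0.4815] [0.0064 0.0911]
top pad [380.  79.] [ 0.781  -0.1875] [0.0288 0.0395]
top pad [388.  59.] [ 0.8217 -0.2036] [0.0295 0.0396]
scene top [138. 291.] circ [ 0.4501 -0.2898] d 0.0287 ell [ 0.4502 -0.289 ] [0.0189 0.028 ] z 0.0703
scene top [211. 228.] circ [ 0.4409 -0.1102] d 0.0589 ell [ 0.4391 -0.1125] [0.0455 0.0561] z 0.0702
scene top [273. 181.] circ [0.4446 0.0888] d 0.0523 ell [0.4456 0.0893] [0.0355 0.0509] z 0.0702
scene top [319. 146.] circ [0.4518 0.2994] d 0.0303 ell [0.4518 0.2999] [0.0267 0.0271] z 0.0722
scene top [ 4. 97.] circ [-0.6755  0.1745] d 0.0859 ell [-0.6728  0.1762] [0.0317 0.076 ] z 0.0693
scene pad [415. 393.] [ 0.8257 -0.2096] [0.0323 0.0447]
scene pad [386. 369.] [ 0.7851 -0.1937] [0.0324 0.0443]
scene pad [317. 273.] [ 0.6238 -0.0671] [0.0434 0.053 ]
scene pad [343. 248.] [0.6333 0.0154] [0.0427 0.0523]
scene pad [362. 227.] [0.6445 0.0997] [0.0471 0.0509]
```

View pics/crop0.png

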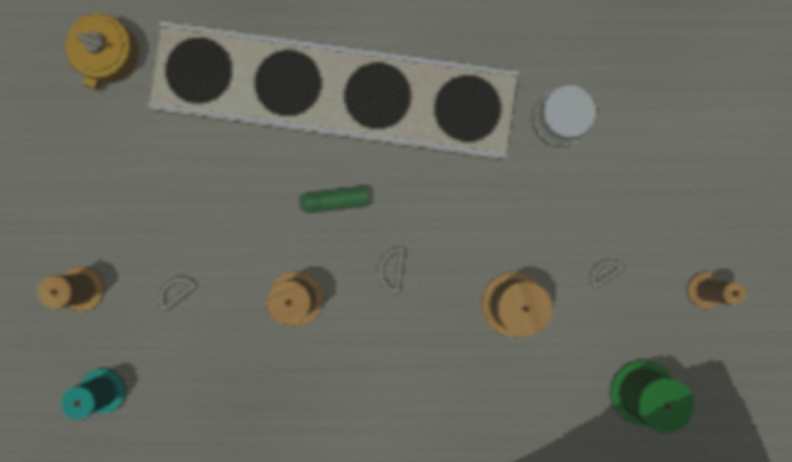

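The choice is confirmed: p (20 mm) is at right, s (47 mm) next to it, then r (38 mm) and q (29 mm) at left, and their measured diameters match. The tape is at the left end, so p goes on the left pad, then q, r and s. I'll turn the jaws across the rail first.

>>> play_rows([
  [[0,0,0],[0,0,-7.15],0],
  [[0,0,0],[0,0,-7.15],0],
  [[0,0,0],[0,0,-7.15],0],
  [[0,0,0],[0,0,-7.15],0],
  [[0,0,0],[0,0,-7.15],0],
  [[0,0,0],[0,0,-7.15],0],
  [[0,0,0],[0,0,-7.15],0],
  [[0,0,0],[0,0,-7.15],0],
  [[0,0,0],[0,0,0],0],
  [[0,0,0],[0,0,0],0],
], newtons=40)

```text
time: 0.93
position: [0.2149, -0.4788, 0.231]
ee_rot: [[0.154, 0.988, -0.0], [0.988, -0.154, 0.001], [0.001, -0.0, -1.0]]
force: [-0.1, -0.8, 0.0]
gripper_width: 0.0853
```

```bash
cat > go.py <<'E'
# usage: go.py x y z -> total tool-frame shift from the measured pose, and yaw left over
import sys;from h import *
s=manip.sense();R=np.array(s["ee_rot"]);t=np.array([float(a) for a in sys.argv[1:4]])
print("t",round(s["time"],2),"pos",np.round(s["position"],4),"w",round(float(s["gripper_width"]),4),"F",np.round(s["force"],1))
print("shift",np.round(R.T@(t-s["position"]),4),"jaw angle",round(float(np.degrees(np.arctan2(R[1,1],R[0,1]))),2),"tilt",np.round(R[:,2],4),"j",np.round(s["joint_positions"],2))
E
python3 go.py .4465 -.2854 .2
```

```text
t 0.93 pos [ 0.2149 -0.4788  0.231 ] w 0.0853 F [-0.1 -0.8  0. ]
shift [0.2268 0.1991 0.0311] jaw angle -8.86 tilt [-2.e-04  6.e-04 -1.e+00] j [-1.15  0.24 -0.01  1.32  0.    0.58]
```

>>> play_rows([
  [[0.0227,0.0199,0.003],[0,0,0],0],
  [[0.0227,0.0199,0.003],[0,0,0],0],
  [[0.0227,0.0199,0.003],[0,0,0],0],
  [[0.0227,0.0199,0.003],[0,0,0],0],
  [[0.0227,0.0199,0.003],[0,0,0],0],
  [[0.0227,0.0199,0.003],[0,0,0],0],
  [[0.0227,0.0199,0.003],[0,0,0],0],
  [[0.0227,0.0199,0.003],[0,0,0],0],
  [[0.0227,0.0199,0.003],[0,0,0],0],
  [[0.0227,0.0199,0.003],[0,0,0],0],
  [[0,0,0],[0,0,0],0],
  [[0,0,0],[0,0,0],0],
])

```text
time: 1.93
position: [0.4465, -0.2833, 0.2008]
ee_rot: [[0.151, 0.989, -0.001], [0.989, -0.151, 0.0], [0.0, -0.001, -1.0]]
force: [0.2, 0.3, -0.7]
gripper_width: 0.085
```

```bash
python3 go.py .4465 -.2854 .015
```

```text
t 1.93 pos [ 0.4465 -0.2833  0.2008] w 0.085 F [ 0.2  0.3 -0.7]
shift [-0.0022  0.0005  0.1858] jaw angle -8.68 tilt [-8.e-04  5.e-04 -1.e+00] j [-0.57  0.26 -0.07  1.25 -0.    1.16]
```

>>> play_rows([
  [[-0.0022,0.0005,0.02],[0,0,0],0],
  [[0,0,0.02],[0,0,0],0],
  [[0,0,0.02],[0,0,0],0],
  [[0,0,0.02],[0,0,0],0],
  [[0,0,0.02],[0,0,0],0],
  [[0,0,0.02],[0,0,0],0],
  [[0,0,0.02],[0,0,0],0],
  [[0,0,0.02],[0,0,0],0],
  [[0,0,0.015],[0,0,0],0],
  [[0,0,0.01],[0,0,0],0],
  [[0,0,0],[0,0,0],0],
  [[0,0,0],[0,0,0],0],
])

```text
time: 2.93
position: [0.4454, -0.2871, 0.0164]
ee_rot: [[0.152, 0.988, -0.001], [0.988, -0.152, 0.0], [0.0, -0.001, -1.0]]
force: [0.2, -0.2, 1.0]
gripper_width: 0.0854
```

```bash
python3 go.py .4465 -.2854 .015;python3 -c "
from h import *
p,d,hsv,C=look('scene','s1');cv2.imwrite('pics/s1c.png',cv2.resize(p[210:370,50:290],None,fx=3,fy=3))"
```

```text
t 2.93 pos [ 0.4454 -0.2871  0.0164] w 0.0854 F [ 0.2 -0.2  1. ]
shift [0.0018 0.0009 0.0014] jaw angle -8.75 tilt [-6.e-04  3.e-04 -1.e+00] j [-0.57  0.41 -0.36  0.8  -0.    1.15]
```

View pics/s1c.png

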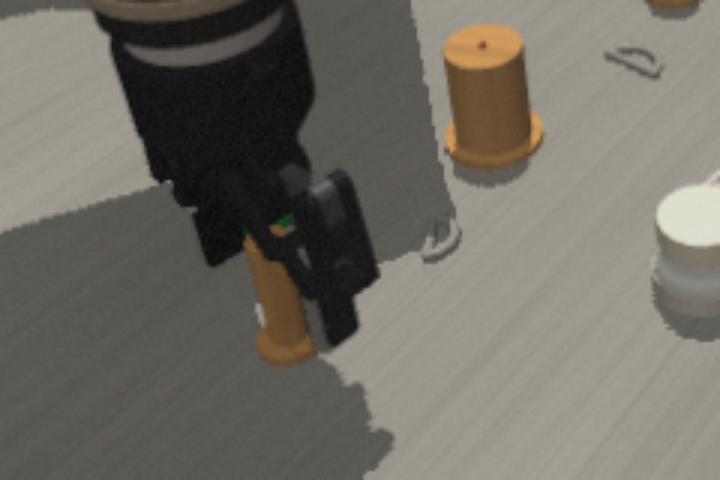

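The post stands upright between the open fingers. I'll close on it.

>>> play_rows([
  [[0.001,0.001,0.001],[0,0,0],0],
  [[0,0,0],[0,0,0],100],
  [[0,0,0],[0,0,0],140],
  [[0,0,0],[0,0,0],170],
  [[0,0,0],[0,0,0],190],
  [[0,0,0],[0,0,0],210],
  [[0,0,0],[0,0,0],255],
  [[0,0,0],[0,0,0],255],
  [[0,0,0],[0,0,0],255],
  [[0,0,0],[0,0,0],255],
], newtons=40)

```text
time: 3.82
position: [0.4471, -0.2858, 0.0155]
ee_rot: [[0.15, 0.989, 0.0], [0.989, -0.15, 0.0], [0.0, 0.0, -1.0]]
force: [-0.6, 0.8, 5.5]
gripper_width: 0.019
```

```bash
python3 go.py .6554 .185 .13
```

```text
t 3.82 pos [ 0.4471 -0.2858  0.0155] w 0.019 F [-0.6  0.8  5.5]
shift [ 0.4967  0.1353 -0.1144] jaw angle -8.63 tilt [ 2.e-04  0.e+00 -1.e+00] j [-0.57  0.41 -0.36  0.8   0.    1.15]
```

>>> play_rows([
  [[0,0,-0.008],[0,0,0],255],
  [[0,0,-0.014],[0,0,0],255],
  [[0,0,-0.016],[0,0,0],255],
  [[0,0,-0.016],[0,0,0],255],
  [[0,0,-0.016],[0,0,0],255],
  [[0,0,-0.016],[0,0,0],255],
  [[0,0,-0.016],[0,0,0],255],
  [[0.005,0.002,-0.012],[0,0,0],255],
  [[0.012,0.004,0],[0,0,0],255],
  [[0.02,0.006,0],[0,0,0],255],
  [[0.025,0.007,0],[0,0,0],255],
  [[0.025,0.007,0],[0,0,0],255],
])

```text
time: 4.82
position: [0.4859, -0.2023, 0.1287]
ee_rot: [[0.151, 0.989, -0.001], [0.989, -0.151, 0.001], [0.0, -0.001, -1.0]]
force: [0.8, -0.3, -0.4]
gripper_width: 0.0189
```

>>> play_rows([
  [[0.03,0.008,0],[0,0,0],255],
  [[0.03,0.008,0],[0,0,0],255],
  [[0.03,0.008,0],[0,0,0],255],
  [[0.03,0.008,0],[0,0,0],255],
  [[0.03,0.008,0],[0,0,0],255],
  [[0.03,0.008,0],[0,0,0],255],
  [[0.03,0.008,0],[0,0,0],255],
  [[0.03,0.008,0],[0,0,0],255],
  [[0.03,0.008,0],[0,0,0],255],
  [[0.03,0.008,0],[0,0,0],255],
  [[0.03,0.008,0],[0,0,0],255],
  [[0.03,0.008,0],[0,0,0],255],
])

```text
time: 5.82
position: [0.6345, 0.1402, 0.1284]
ee_rot: [[0.15, 0.989, -0.001], [0.989, -0.15, -0.0], [-0.0, -0.001, -1.0]]
force: [0.8, -1.7, -1.0]
gripper_width: 0.0192
```

```bash
python3 go.py .6554 .185 .13
```

```text
t 5.82 pos [0.6345 0.1402 0.1284] w 0.0192 F [ 0.8 -1.7 -1. ]
shift [ 0.0474  0.014  -0.0016] jaw angle -8.61 tilt [-1.3e-03 -1.0e-04 -1.0e+00] j [0.22 0.5  0.12 1.19 0.   1.94]
```

>>> play_rows([
  [[0.02,0.006,0],[0,0,0],255],
  [[0.014,0.004,0],[0,0,0],255],
  [[0.009,0.003,0],[0,0,0],255],
  [[0.004,0.001,0.01],[0,0,0],255],
  [[0,0,0.015],[0,0,0],255],
  [[0,0,0.015],[0,0,0],255],
  [[0,0,0.015],[0,0,0],255],
  [[0,0,0.015],[0,0,0],255],
  [[0,0,0.01],[0,0,0],255],
  [[0,0,0.005],[0,0,0],255],
  [[0,0,0],[0,0,0],255],
  [[0,0,0],[0,0,0],255],
])

```text
time: 6.82
position: [0.6556, 0.182, 0.0444]
ee_rot: [[0.15, 0.989, -0.0], [0.989, -0.15, 0.0], [0.0, -0.0, -1.0]]
force: [-0.5, -0.9, -0.2]
gripper_width: 0.019
```

```bash
python3 go.py .6554 .185 .0265; python3 -c "
from h import *
p,d,hsv,C=look('scene','s2');cv2.imwrite('pics/s2c.png',cv2.resize(p[110:300,260:480],None,fx=3,fy=3))"
```

```text
t 6.82 pos [0.6556 0.182  0.0444] w 0.019 F [-0.5 -0.9 -0.2]
shift [ 0.003  -0.0007  0.0179] jaw angle -8.65 tilt [-1.e-04  1.e-04 -1.e+00] j [0.27 0.6  0.08 1.05 0.   1.99]
```

View pics/s2c.png

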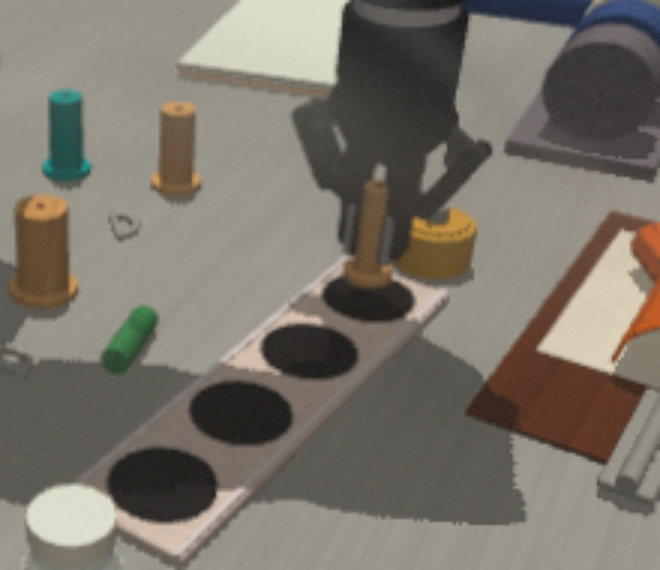

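The post is upright in the grip and about 18 mm above pad a, at crop (368,275). I'll lower it and release.

>>> play_rows([
  [[0.001,0,0.004],[0,0,0],255],
  [[0.001,0,0.004],[0,0,0],255],
  [[0,0,0.004],[0,0,0],255],
  [[0,0,0.002],[0,0,0],255],
  [[0,0,0.001],[0,0,0],255],
  [[0,0,0.001],[0,0,0],255],
  [[0,0,0.001],[0,0,0],255],
  [[0,0,0],[0,0,0],255],
  [[0,0,0],[0,0,0],255],
])

```text
time: 7.62
position: [0.656, 0.1842, 0.0274]
ee_rot: [[0.15, 0.989, 0.0], [0.989, -0.15, 0.0], [0.0, -0.0, -1.0]]
force: [-0.5, 0.4, -0.7]
gripper_width: 0.0189
```

>>> play_rows([
  [[0,0,0.0007],[0,0,0],255],
  [[0,0,0],[0,0,0],255],
  [[0,0,0.0007],[0,0,0],255],
  [[0,0,0],[0,0,0],255],
  [[0,0,0],[0,0,0],255],
])

```text
time: 8.03
position: [0.656, 0.1842, 0.0266]
ee_rot: [[0.15, 0.989, 0.0], [0.989, -0.15, 0.0], [0.0, 0.0, -1.0]]
force: [-2.5, -1.2, 5.1]
gripper_width: 0.0191
```

Contact at about 5 N. Releasing slowly, then up.

>>> play_rows([
  [[0,0,0],[0,0,0],195],
  [[0,0,0],[0,0,0],180],
  [[0,0,0],[0,0,0],150],
  [[0,0,0],[0,0,0],100],
  [[0,0,0],[0,0,0],60],
  [[0,0,-0.01],[0,0,0],30],
  [[0,0,-0.02],[0,0,0],0],
  [[0,0,-0.03],[0,0,0],0],
  [[0,0,-0.03],[0,0,0],0],
  [[0,0,-0.03],[0,0,0],0],
  [[0,0,-0.03],[0,0,0],0],
  [[0,0,0],[0,0,0],0],
])

```text
time: 9.03
position: [0.6584, 0.1849, 0.1836]
ee_rot: [[0.15, 0.989, 0.009], [0.989, -0.15, 0.003], [0.004, 0.009, -1.0]]
force: [1.4, 0.0, -0.1]
gripper_width: 0.0855
```

```bash
python3 go.py .4515 .2957 .18; python3 -c "
from h import *
p,d,hsv,C=look('top','t2');tops('top',hsv,C);tops('top',hsv,C,.081)"
```

```text
t 9.03 pos [0.6584 0.1849 0.1836] w 0.0855 F [ 1.4  0.  -0.1]
shift [ 0.0785 -0.2212  0.002 ] jaw angle -8.63 tilt [ 0.0095  0.0028 -1.    ] j [0.27 0.53 0.31 1.34 0.   2.  ]
top top [348. 250.] circ [ 0.4347 -0.1079] d 0.0466 ell [ 0.435  -0.1079] [0.0442 0.0452] z 0.07
top top [241. 247.] circ [0.441  0.0943] d 0.038 ell [0.441  0.0942] [0.0358 0.0361] z 0.07
top top [194. 135.] circ [0.6532 0.1814] d 0.0208 ell [0.6533 0.1813] [0.0184 0.0198] z 0.0807
```

>>> play_rows([
  [[0.0079,-0.0221,0],[0,0,0],0],
  [[0.0079,-0.0221,0],[0,0,0],0],
  [[0.0079,-0.0221,0],[0,0,0],0],
  [[0.0079,-0.0221,0],[0,0,0],0],
  [[0.0079,-0.0221,0],[0,0,0],0],
  [[0.0079,-0.0221,0],[0,0,0],0],
  [[0.0079,-0.0221,0],[0,0,0],0],
  [[0.0079,-0.0221,0],[0,0,0],0],
  [[0.0079,-0.0221,0],[0,0,0],0],
  [[0.0079,-0.0221,0],[0,0,0],0],
  [[0,0,0],[0,0,0],0],
  [[0,0,0],[0,0,0],0],
])

```text
time: 10.08
position: [0.4483, 0.2957, 0.1759]
ee_rot: [[0.148, 0.989, -0.0], [0.989, -0.148, -0.0], [-0.0, -0.0, -1.0]]
force: [0.1, -0.9, 0.1]
gripper_width: 0.0853
```

```bash
python3 go.py .4515 .2957 .015; python3 -c "
from h import *
p,d,hsv,C=look('top','t3');tops('top',hsv,C,.081)
cv2.imwrite('pics/t3c.png',cv2.resize(p[100:200,130:380],None,fx=3.2,fy=3.2,interpolation=2))
p,d,hsv,C=look('scene','s3');tops('scene',hsv,C,.081)
cv2.imwrite('pics/s3c.png',cv2.resize(p[130:320,270:450],None,fx=3.2,fy=3.2,interpolation=2))"
```

```text
t 10.08 pos [0.4483 0.2957 0.1759] w 0.0853 F [ 0.1 -0.9  0.1]
shift [0.0005 0.0032 0.1609] jaw angle -8.52 tilt [-3.e-04 -2.e-04 -1.e+00] j [ 0.58  0.28 -0.1   1.19 -0.    2.3 ]
top top [194. 135.] circ [0.6536 0.1809] d 0.0214 ell [0.653  0.1812] [0.0186 0.0202] z 0.0807
scene top [385. 181.] circ [0.6597 0.1768] d 0.0318 ell [0.6579 0.1768] [0.0183 0.0314] z 0.0812
scene top [ 4. 93.] circ [-0.6759  0.1772] d 0.0804 ell [-0.6737  0.179 ] [0.0269 0.0767] z 0.0799
```

View pics/t3c.png

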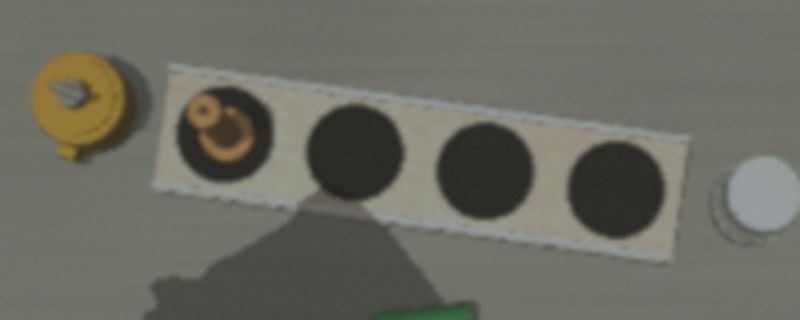

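View pics/s3c.png

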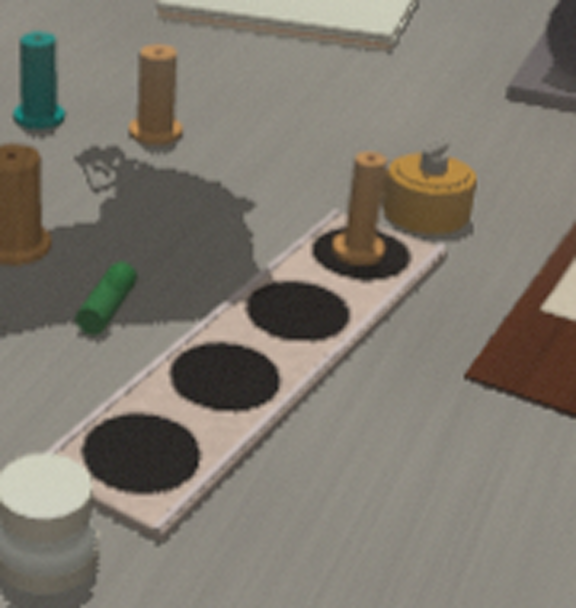

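Post p stands on pad a and the foot looks nearly centred, at crop (228,132) against the pad at (225,134). I'll put a number on that offset.

```bash
cat >> h.py <<'E'
def feet(n,p,hsv,C):
    reg=(C[...,0]>.56)&(C[...,0]<.72)&(C[...,1]>-.11)&(C[...,1]<.225)
    f=(hsv[...,0]>5)&(hsv[...,0]<28)&(hsv[...,1]>90)&(C[...,2]<.024)&reg
    for c in blobs(f,20):
        P=ray(n,c[:,0],.017)[:,:2].astype(np.float32);k,r=cv2.minEnclosingCircle(P);print(n,"foot",np.round(k,4),"d",round(2*r,4))
    m=((p.max(2)<60)|f|(hsv[...,1]>90))&reg&(C[...,2]<.095)&(C[...,2]>-.01)
    m=(p.max(2)<62)&reg&(C[...,2]<.02)
    for c in blobs(m,60):
        P=ray(n,c[:,0],.011)[:,:2].astype(np.float32);k,r=cv2.minEnclosingCircle(P);e=cv2.fitEllipse(cv2.convexHull(P));print(n,"pad",np.round(k,4),"d",round(2*r,4),np.round(e[0],4),np.round(e[1],4))
E
python3 - <<'E'
from h import *
for n in("top","scene"):
    p,d,hsv,C=look(n,n+'x');feet(n,p,hsv,C)
E
```

```text
top foot [0.6539 0.1825] d 0.0361
top pad [ 0.6173 -0.0666] d 0.0595 [ 0.6174 -0.0664] [0.0579 0.0584]
top pad [0.63   0.0173] d 0.0593 [0.6298 0.0174] [0.0577 0.0588]
top pad [0.6422 0.1018] d 0.0603 [0.6423 0.1011] [0.0575 0.0596]
top pad [0.6553 0.1844] d 0.0597 [0.6551 0.1846] [0.058  0.0584]
scene foot [0.658  0.1807] d 0.043
scene pad [ 0.6191 -0.0665] d 0.0624 [ 0.6189 -0.0665] [0.0603 0.0621]
scene pad [0.6318 0.0174] d 0.0623 [0.6317 0.0175] [0.0599 0.061 ]
scene pad [0.6439 0.101 ] d 0.062 [0.6439 0.1014] [0.06   0.0613]
scene pad [0.6576 0.1853] d 0.0615 [0.6567 0.1852] [0.0587 0.0603]
```

Post p is about 2.5 mm off centre. I'll aim the later posts +2 mm in y. Now descending on q.

>>> play_rows([
  [[0.001,0.003,0.02],[0,0,0],0],
  [[0,0,0.02],[0,0,0],0],
  [[0,0,0.02],[0,0,0],0],
  [[0,0,0.02],[0,0,0],0],
  [[0,0,0.02],[0,0,0],0],
  [[0,0,0.02],[0,0,0],0],
  [[0,0,0.02],[0,0,0],0],
  [[0,0,0.012],[0,0,0],0],
  [[0,0,0.008],[0,0,0],0],
  [[0,0,0],[0,0,0],0],
  [[0,0,0],[0,0,0],0],
])

```text
time: 11.2
position: [0.4528, 0.2957, 0.0159]
ee_rot: [[0.151, 0.989, -0.0], [0.989, -0.151, -0.0], [-0.0, -0.0, -1.0]]
force: [-0.1, -0.3, -0.2]
gripper_width: 0.0852
```

>>> play_rows([
  [[0,0,0],[0,0,0],0],
  [[0,0,0],[0,0,0],80],
  [[0,0,0],[0,0,0],110],
  [[0,0,0],[0,0,0],140],
  [[0,0,0],[0,0,0],160],
  [[0,0,0],[0,0,0],175],
  [[0,0,0],[0,0,0],190],
  [[0,0,0],[0,0,0],255],
  [[0,0,0],[0,0,0],255],
  [[0,0,0],[0,0,0],255],
])

```text
time: 12.03
position: [0.4525, 0.2961, 0.0164]
ee_rot: [[0.15, 0.989, 0.0], [0.989, -0.15, 0.0], [0.0, 0.0, -1.0]]
force: [-0.9, -0.6, 6.2]
gripper_width: 0.0282
```

```bash
python3 go.py .643 .1033 .13
```

```text
t 12.03 pos [0.4525 0.2961 0.0164] w 0.0282 F [-0.9 -0.6  6.2]
shift [-0.162   0.2173 -0.1137] jaw angle -8.63 tilt [ 4.e-04  4.e-04 -1.e+00] j [ 0.58  0.42 -0.33  0.81  0.    2.3 ]
```

>>> play_rows([
  [[0,0,-0.008],[0,0,0],255],
  [[0,0,-0.014],[0,0,0],255],
  [[0,0,-0.016],[0,0,0],255],
  [[0,0,-0.016],[0,0,0],255],
  [[0,0,-0.016],[0,0,0],255],
  [[0,0,-0.016],[0,0,0],255],
  [[0,0,-0.016],[0,0,0],255],
  [[0,0,-0.012],[0,0,0],255],
  [[-0.005,0.0067,0],[0,0,0],255],
  [[-0.01,0.0134,0],[0,0,0],255],
  [[-0.015,0.0201,0],[0,0,0],255],
  [[-0.015,0.0201,0],[0,0,0],255],
])

```text
time: 13.03
position: [0.5056, 0.2416, 0.1294]
ee_rot: [[0.149, 0.989, -0.001], [0.989, -0.149, -0.0], [-0.0, -0.001, -1.0]]
force: [-0.1, 0.1, -1.4]
gripper_width: 0.0283
```

>>> play_rows([
  [[-0.018,0.0241,0],[0,0,0],255],
  [[-0.018,0.0241,0],[0,0,0],255],
  [[-0.018,0.0241,0],[0,0,0],255],
  [[-0.018,0.0241,0],[0,0,0],255],
  [[-0.018,0.0241,0],[0,0,0],255],
  [[-0.015,0.0201,0],[0,0,0],255],
  [[-0.01,0.0134,0],[0,0,0],255],
  [[-0.002,0.003,0],[0,0,0],255],
  [[0,0,0],[0,0,0],255],
  [[0,0,0],[0,0,0],255],
])

```text
time: 13.87
position: [0.6423, 0.1031, 0.1291]
ee_rot: [[0.15, 0.989, -0.002], [0.989, -0.15, 0.0], [-0.0, -0.002, -1.0]]
force: [-0.7, -0.8, -1.6]
gripper_width: 0.0281
```

```bash
python3 go.py .643 .1033 .0275
```

```text
t 13.87 pos [0.6423 0.1031 0.1291] w 0.0281 F [-0.7 -0.8 -1.6]
shift [0.0003 0.0009 0.1016] jaw angle -8.65 tilt [-1.6e-03  1.0e-04 -1.0e+00] j [0.16 0.5  0.12 1.19 0.   1.88]
```

>>> play_rows([
  [[0,0.0005,0.01],[0,0,0],255],
  [[0,0,0.016],[0,0,0],255],
  [[0,0,0.016],[0,0,0],255],
  [[0,0,0.016],[0,0,0],255],
  [[0,0,0.016],[0,0,0],255],
  [[0,0,0.012],[0,0,0],255],
  [[0,0,0.007],[0,0,0],255],
  [[0,0,0.004],[0,0,0],255],
  [[0,0,0.002],[0,0,0],255],
  [[0,0,0],[0,0,0],255],
  [[0,0,0],[0,0,0],255],
])

```text
time: 14.78
position: [0.6438, 0.1034, 0.0315]
ee_rot: [[0.15, 0.989, 0.001], [0.989, -0.15, 0.0], [0.0, 0.001, -1.0]]
force: [0.2, 0.4, -0.8]
gripper_width: 0.028
```

>>> play_rows([
  [[0,0,0.001],[0,0,0],255],
  [[0,0,0],[0,0,0],255],
  [[0,0,0.001],[0,0,0],255],
  [[0,0,0],[0,0,0],255],
  [[0,0,0.0005],[0,0,0],255],
  [[0,0,0],[0,0,0],255],
])

```text
time: 15.28
position: [0.6434, 0.1031, 0.0284]
ee_rot: [[0.15, 0.989, -0.0], [0.989, -0.15, 0.0], [0.0, -0.0, -1.0]]
force: [0.4, 0.1, -1.4]
gripper_width: 0.028
```

>>> play_rows([
  [[0,0,0.0007],[0,0,0],255],
  [[0,0,0],[0,0,0],255],
  [[0,0,0.0007],[0,0,0],255],
  [[0,0,0],[0,0,0],255],
  [[0,0,0],[0,0,0],255],
])

```text
time: 15.7
position: [0.6435, 0.1031, 0.0274]
ee_rot: [[0.15, 0.989, 0.0], [0.989, -0.15, 0.0], [0.0, 0.0, -1.0]]
force: [-2.2, 0.4, 3.0]
gripper_width: 0.0282
```

>>> play_rows([
  [[0,0,0],[0,0,0],170],
  [[0,0,0],[0,0,0],155],
  [[0,0,0],[0,0,0],130],
  [[0,0,0],[0,0,0],100],
  [[0,0,0],[0,0,0],60],
  [[0,0,-0.01],[0,0,0],30],
  [[0,0,-0.02],[0,0,0],0],
  [[0,0,-0.03],[0,0,0],0],
  [[0,0,-0.03],[0,0,0],0],
  [[0,0,-0.03],[0,0,0],0],
  [[0,0,-0.02],[0,0,0],0],
  [[0,0,0],[0,0,0],0],
])

```text
time: 16.7
position: [0.6456, 0.1035, 0.173]
ee_rot: [[0.15, 0.989, 0.008], [0.989, -0.15, 0.001], [0.003, 0.008, -1.0]]
force: [0.4, 0.5, 1.1]
gripper_width: 0.0856
```

```bash
python3 go.py .441 .095 .165
```

```text
t 16.7 pos [0.6456 0.1035 0.173 ] w 0.0856 F [0.4 0.5 1.1]
shift [-0.0391 -0.2011  0.0064] jaw angle -8.64 tilt [ 0.0079  0.0014 -1.    ] j [0.16 0.48 0.2  1.28 0.   1.88]
```

>>> play_rows([
  [[-0.004,-0.02,0],[0,0,0],0],
  [[-0.004,-0.02,0],[0,0,0],0],
  [[-0.004,-0.02,0],[0,0,0],0],
  [[-0.004,-0.02,0],[0,0,0],0],
  [[-0.004,-0.02,0],[0,0,0],0],
  [[-0.004,-0.02,0],[0,0,0],0],
  [[-0.004,-0.02,0],[0,0,0],0],
  [[-0.004,-0.02,0],[0,0,0],0],
  [[-0.004,-0.02,0],[0,0,0],0],
  [[-0.003,-0.02,0],[0,0,0],0],
  [[0,0,0],[0,0,0],0],
  [[0,0,0],[0,0,0],0],
])

```text
time: 17.7
position: [0.4393, 0.0946, 0.1675]
ee_rot: [[0.15, 0.989, 0.001], [0.989, -0.15, 0.0], [0.0, 0.001, -1.0]]
force: [-0.1, -0.0, 0.2]
gripper_width: 0.0859
```

```bash
python3 go.py .441 .095 .016; python3 - <<'E'
from h import *
for n in("top","scene"):
    p,d,hsv,C=look(n,n+'y');feet(n,p,hsv,C)
E
```

```text
t 17.7 pos [0.4393 0.0946 0.1675] w 0.0859 F [-0.1 -0.   0.2]
shift [0.0006 0.0015 0.1515] jaw angle -8.61 tilt [ 8.e-04  3.e-04 -1.e+00] j [ 0.21  0.14 -0.3   1.12  0.    1.93]
top foot [0.6413 0.1055] d 0.0437
top foot [0.6539 0.1826] d 0.036
top pad [ 0.6171 -0.0665] d 0.0593 [ 0.617  -0.0666] [0.0567 0.0588]
top pad [0.6301 0.0171] d 0.0584 [0.6299 0.0173] [0.0559 0.0577]
top pad [0.6426 0.1006] d 0.0579 [0.6423 0.1005] [0.0547 0.0576]
top pad [0.6554 0.185 ] d 0.058 [0.6553 0.185 ] [0.0571 0.0573]
scene foot [0.6451 0.1012] d 0.0484
scene foot [0.6527 0.1802] d 0.0452
scene pad [ 0.619  -0.0666] d 0.0624 [ 0.6188 -0.0667] [0.0606 0.0618]
scene pad [0.6318 0.0174] d 0.0623 [0.6317 0.0174] [0.0599 0.0608]
scene pad [0.6447 0.1004] d 0.0606 [0.6444 0.1008] [0.0587 0.0602]
scene pad [0.659  0.1849] d 0.0612 [0.6613 0.1842] [0.0484 0.0589]
```

q came out about 4 mm toward +y and p about 2 mm toward −y, so the top camera compresses y at post-top height. I'll nudge both at the end. Now r.

>>> play_rows([
  [[0.0005,0.0015,0.02],[0,0,0],0],
  [[0,0,0.02],[0,0,0],0],
  [[0,0,0.02],[0,0,0],0],
  [[0,0,0.02],[0,0,0],0],
  [[0,0,0.02],[0,0,0],0],
  [[0,0,0.02],[0,0,0],0],
  [[0,0,0.015],[0,0,0],0],
  [[0,0,0.01],[0,0,0],0],
  [[0,0,0.006],[0,0,0],0],
  [[0,0,0],[0,0,0],0],
  [[0,0,0],[0,0,0],0],
])

```text
time: 18.72
position: [0.4419, 0.0949, 0.016]
ee_rot: [[0.15, 0.989, -0.0], [0.989, -0.15, 0.0], [-0.0, -0.0, -1.0]]
force: [0.8, 0.3, -0.1]
gripper_width: 0.0855
```

>>> play_rows([
  [[0,0,0],[0,0,0],40],
  [[0,0,0],[0,0,0],70],
  [[0,0,0],[0,0,0],90],
  [[0,0,0],[0,0,0],110],
  [[0,0,0],[0,0,0],130],
  [[0,0,0],[0,0,0],150],
  [[0,0,0],[0,0,0],170],
  [[0,0,0],[0,0,0],255],
  [[0,0,0],[0,0,0],255],
  [[0,0,0],[0,0,0],255],
])

```text
time: 19.55
position: [0.4416, 0.0949, 0.0165]
ee_rot: [[0.15, 0.989, 0.001], [0.989, -0.15, 0.0], [0.0, 0.0, -1.0]]
force: [-0.7, -0.8, 5.4]
gripper_width: 0.0374
```

```bash
python3 go.py .631 .0174 .13
```

```text
t 19.55 pos [0.4416 0.0949 0.0165] w 0.0374 F [-0.7 -0.8  5.4]
shift [-0.0482  0.199  -0.1135] jaw angle -8.63 tilt [ 5.e-04  2.e-04 -1.e+00] j [ 0.21  0.3  -0.54  0.73  0.    1.93]
```

>>> play_rows([
  [[0,0,-0.008],[0,0,0],255],
  [[0,0,-0.014],[0,0,0],255],
  [[0,0,-0.016],[0,0,0],255],
  [[0,0,-0.016],[0,0,0],255],
  [[0,0,-0.016],[0,0,0],255],
  [[0,0,-0.016],[0,0,0],255],
  [[0,0,-0.016],[0,0,0],255],
  [[0,0,-0.012],[0,0,0],255],
  [[-0.002,0.008,0],[0,0,0],255],
  [[-0.004,0.016,0],[0,0,0],255],
  [[-0.005,0.021,0],[0,0,0],255],
  [[-0.005,0.021,0],[0,0,0],255],
])

```text
time: 20.55
position: [0.5051, 0.0687, 0.1298]
ee_rot: [[0.15, 0.989, 0.0], [0.989, -0.15, 0.0], [0.0, 0.0, -1.0]]
force: [0.3, 0.2, -0.9]
gripper_width: 0.037
```

>>> play_rows([
  [[-0.006,0.024,0],[0,0,0],255],
  [[-0.006,0.024,0],[0,0,0],255],
  [[-0.006,0.024,0],[0,0,0],255],
  [[-0.006,0.024,0],[0,0,0],255],
  [[-0.005,0.02,0],[0,0,0],255],
  [[-0.003,0.012,0],[0,0,0],255],
  [[-0.001,0.005,0],[0,0,0],255],
  [[0,0,0],[0,0,0],255],
  [[0,0,0],[0,0,0],255],
])

```text
time: 21.3
position: [0.6301, 0.0165, 0.1293]
ee_rot: [[0.15, 0.989, -0.002], [0.989, -0.15, 0.0], [-0.0, -0.002, -1.0]]
force: [0.2, 0.4, -1.2]
gripper_width: 0.0372
```

```bash
python3 go.py .631 .0174 .0275
```

```text
t 21.3 pos [0.6301 0.0165 0.1293] w 0.0372 F [ 0.2  0.4 -1.2]
shift [0.001  0.0009 0.1018] jaw angle -8.64 tilt [-1.6e-03  1.0e-04 -1.0e+00] j [0.03 0.46 0.06 1.17 0.   1.75]
```

>>> play_rows([
  [[0.001,0.0005,0.01],[0,0,0],255],
  [[0,0,0.016],[0,0,0],255],
  [[0,0,0.016],[0,0,0],255],
  [[0,0,0.016],[0,0,0],255],
  [[0,0,0.016],[0,0,0],255],
  [[0,0,0.012],[0,0,0],255],
  [[0,0,0.007],[0,0,0],255],
  [[0,0,0.004],[0,0,0],255],
  [[0,0,0.002],[0,0,0],255],
  [[0,0,0.001],[0,0,0],255],
  [[0,0,0],[0,0,0],255],
  [[0,0,0],[0,0,0],255],
])

```text
time: 22.3
position: [0.6318, 0.0175, 0.0307]
ee_rot: [[0.15, 0.989, 0.001], [0.989, -0.15, 0.0], [0.0, 0.001, -1.0]]
force: [-0.3, -0.2, -1.3]
gripper_width: 0.037
```

>>> play_rows([
  [[0,0,0.0007],[0,0,0],255],
  [[0,0,0],[0,0,0],255],
  [[0,0,0.0007],[0,0,0],255],
  [[0,0,0],[0,0,0],255],
  [[0,0,0.0007],[0,0,0],255],
  [[0,0,0],[0,0,0],255],
  [[0,0,0],[0,0,0],255],
])

```text
time: 22.88
position: [0.6314, 0.0175, 0.0278]
ee_rot: [[0.15, 0.989, -0.0], [0.989, -0.15, 0.0], [0.0, -0.0, -1.0]]
force: [-0.6, -0.0, -1.3]
gripper_width: 0.0372
```

>>> play_rows([
  [[0,0,0.0007],[0,0,0],255],
  [[0,0,0],[0,0,0],255],
  [[0,0,0],[0,0,0],255],
])

```text
time: 23.13
position: [0.6315, 0.0175, 0.0275]
ee_rot: [[0.15, 0.989, 0.0], [0.989, -0.15, 0.0], [0.0, 0.0, -1.0]]
force: [-1.6, -0.7, 3.4]
gripper_width: 0.0372
```

Contact. Releasing, then on to s.

>>> play_rows([
  [[0,0,0],[0,0,0],142],
  [[0,0,0],[0,0,0],125],
  [[0,0,0],[0,0,0],100],
  [[0,0,0],[0,0,0],70],
  [[0,0,0],[0,0,0],40],
  [[0,0,-0.01],[0,0,0],20],
  [[0,0,-0.02],[0,0,0],0],
  [[0,0,-0.03],[0,0,0],0],
  [[0,0,-0.03],[0,0,0],0],
  [[0,0,-0.03],[0,0,0],0],
  [[0,0,-0.02],[0,0,0],0],
  [[0,0,0],[0,0,0],0],
])

```text
time: 24.13
position: [0.6337, 0.0176, 0.1731]
ee_rot: [[0.15, 0.989, 0.008], [0.989, -0.15, 0.0], [0.002, 0.008, -1.0]]
force: [0.5, 0.5, -0.1]
gripper_width: 0.0854
```

```bash
python3 go.py .435 -.109 .165
```

```text
t 24.13 pos [0.6337 0.0176 0.1731] w 0.0854 F [ 0.5  0.5 -0.1]
shift [-0.1549 -0.1775  0.0065] jaw angle -8.63 tilt [ 7.9e-03  3.0e-04 -1.0e+00] j [0.03 0.44 0.14 1.26 0.   1.75]
```

>>> play_rows([
  [[-0.0155,-0.0175,0],[0,0,0],0],
  [[-0.0155,-0.0175,0],[0,0,0],0],
  [[-0.0155,-0.0175,0],[0,0,0],0],
  [[-0.0155,-0.0175,0],[0,0,0],0],
  [[-0.0155,-0.0175,0],[0,0,0],0],
  [[-0.0155,-0.0175,0],[0,0,0],0],
  [[-0.0155,-0.0175,0],[0,0,0],0],
  [[-0.0155,-0.0175,0],[0,0,0],0],
  [[-0.0155,-0.0175,0],[0,0,0],0],
  [[-0.0155,-0.0175,0],[0,0,0],0],
  [[0,0,0],[0,0,0],0],
  [[0,0,0],[0,0,0],0],
])

```text
time: 25.13
position: [0.4346, -0.1099, 0.1677]
ee_rot: [[0.152, 0.988, 0.001], [0.988, -0.152, 0.0], [0.0, 0.001, -1.0]]
force: [0.5, -0.1, -0.0]
gripper_width: 0.0853
```

```bash
python3 go.py .435 -.109 .016; python3 - <<'E'
from h import *
p,d,hsv,C=look('top','t5');feet('top',p,hsv,C)
E
```

```text
t 25.13 pos [ 0.4346 -0.1099  0.1677] w 0.0853 F [ 0.5 -0.1 -0. ]
shift [1.000e-03 1.000e-04 1.517e-01] jaw angle -8.73 tilt [ 7.e-04  0.e+00 -1.e+00] j [-0.25  0.14 -0.31  1.12  0.    1.48]
top foot [0.63   0.0178] d 0.054
top foot [0.6409 0.1049] d 0.0438
top foot [0.6539 0.1826] d 0.036
top pad [ 0.6172 -0.0663] d 0.0588 [ 0.6173 -0.0665] [0.057  0.0583]
top pad [0.6422 0.1   ] d 0.058 [0.6421 0.0995] [0.053  0.0571]
top pad [0.6555 0.1849] d 0.0587 [0.6553 0.1847] [0.057  0.0582]
```

r is centred to within 1 mm. Taking s.

>>> play_rows([
  [[0.0005,0.0005,0.02],[0,0,0],0],
  [[0,0,0.02],[0,0,0],0],
  [[0,0,0.02],[0,0,0],0],
  [[0,0,0.02],[0,0,0],0],
  [[0,0,0.02],[0,0,0],0],
  [[0,0,0.02],[0,0,0],0],
  [[0,0,0.015],[0,0,0],0],
  [[0,0,0.01],[0,0,0],0],
  [[0,0,0.006],[0,0,0],0],
  [[0,0,0],[0,0,0],0],
  [[0,0,0],[0,0,0],0],
])

```text
time: 26.1
position: [0.4362, -0.1088, 0.0162]
ee_rot: [[0.149, 0.989, -0.0], [0.989, -0.149, 0.0], [0.0, -0.0, -1.0]]
force: [0.5, 1.0, 0.9]
gripper_width: 0.0856
```

>>> play_rows([
  [[0,0,0],[0,0,0],30],
  [[0,0,0],[0,0,0],50],
  [[0,0,0],[0,0,0],70],
  [[0,0,0],[0,0,0],90],
  [[0,0,0],[0,0,0],110],
  [[0,0,0],[0,0,0],130],
  [[0,0,0],[0,0,0],150],
  [[0,0,0],[0,0,0],255],
  [[0,0,0],[0,0,0],255],
  [[0,0,0],[0,0,0],255],
], newtons=45)

```text
time: 26.93
position: [0.4359, -0.1092, 0.0167]
ee_rot: [[0.15, 0.989, 0.001], [0.989, -0.15, -0.0], [0.0, 0.001, -1.0]]
force: [-1.5, 1.0, 5.2]
gripper_width: 0.0461
```

```bash
python3 go.py .618 -.0665 .13
```

```text
t 26.93 pos [ 0.4359 -0.1092  0.0167] w 0.0461 F [-1.5  1.   5.2]
shift [ 0.0695  0.1737 -0.1132] jaw angle -8.64 tilt [ 6.e-04 -1.e-04 -1.e+00] j [-0.25  0.3  -0.55  0.72  0.    1.48]
```

>>> play_rows([
  [[0,0,-0.008],[0,0,0],255],
  [[0,0,-0.014],[0,0,0],255],
  [[0,0,-0.016],[0,0,0],255],
  [[0,0,-0.016],[0,0,0],255],
  [[0,0,-0.016],[0,0,0],255],
  [[0,0,-0.016],[0,0,0],255],
  [[0,0,-0.016],[0,0,0],255],
  [[0,0,-0.012],[0,0,0],255],
  [[0.004,0.01,0],[0,0,0],255],
  [[0.006,0.015,0],[0,0,0],255],
  [[0.008,0.02,0],[0,0,0],255],
  [[0.008,0.02,0],[0,0,0],255],
])

```text
time: 27.93
position: [0.5049, -0.0928, 0.13]
ee_rot: [[0.151, 0.989, 0.0], [0.989, -0.151, 0.0], [0.0, 0.0, -1.0]]
force: [0.6, -0.1, -1.2]
gripper_width: 0.0459
```

>>> play_rows([
  [[0.008,0.02,0],[0,0,0],255],
  [[0.008,0.02,0],[0,0,0],255],
  [[0.008,0.02,0],[0,0,0],255],
  [[0.008,0.02,0],[0,0,0],255],
  [[0.006,0.015,0],[0,0,0],255],
  [[0.004,0.01,0],[0,0,0],255],
  [[0.0015,0.0035,0],[0,0,0],255],
  [[0,0,0],[0,0,0],255],
  [[0,0,0],[0,0,0],255],
])

```text
time: 28.68
position: [0.6172, -0.0663, 0.1295]
ee_rot: [[0.15, 0.989, -0.001], [0.989, -0.15, 0.0], [-0.0, -0.001, -1.0]]
force: [-0.5, -0.5, -2.0]
gripper_width: 0.0457
```

```bash
python3 go.py .618 -.0665 .028
```

```text
t 28.68 pos [ 0.6172 -0.0663  0.1295] w 0.0457 F [-0.5 -0.5 -2. ]
shift [-1.000e-04  1.000e-03  1.015e-01] jaw angle -8.63 tilt [-1.5e-03  2.0e-04 -1.0e+00] j [-0.11  0.45  0.04  1.16  0.    1.61]
```

>>> play_rows([
  [[0,0.0005,0.01],[0,0,0],255],
  [[0,0,0.016],[0,0,0],255],
  [[0,0,0.016],[0,0,0],255],
  [[0,0,0.016],[0,0,0],255],
  [[0,0,0.016],[0,0,0],255],
  [[0,0,0.012],[0,0,0],255],
  [[0,0,0.007],[0,0,0],255],
  [[0,0,0.004],[0,0,0],255],
  [[0,0,0.002],[0,0,0],255],
  [[0,0,0.0015],[0,0,0],255],
  [[0,0,0],[0,0,0],255],
  [[0,0,0],[0,0,0],255],
])

```text
time: 29.68
position: [0.6185, -0.0665, 0.0303]
ee_rot: [[0.15, 0.989, 0.001], [0.989, -0.15, 0.0], [0.0, 0.001, -1.0]]
force: [-0.7, 0.9, -1.3]
gripper_width: 0.0462
```

>>> play_rows([
  [[0,0,0.0007],[0,0,0],255],
  [[0,0,0],[0,0,0],255],
  [[0,0,0.0007],[0,0,0],255],
  [[0,0,0],[0,0,0],255],
  [[0,0,0.0007],[0,0,0],255],
  [[0,0,0],[0,0,0],255],
  [[0,0,0],[0,0,0],255],
])

```text
time: 30.27
position: [0.6183, -0.0665, 0.0278]
ee_rot: [[0.15, 0.989, 0.0], [0.989, -0.15, 0.0], [0.0, 0.0, -1.0]]
force: [-0.8, 0.5, 1.3]
gripper_width: 0.046
```

>>> play_rows([
  [[0,0,0.0005],[0,0,0],255],
  [[0,0,0],[0,0,0],116],
  [[0,0,0],[0,0,0],100],
  [[0,0,0],[0,0,0],75],
  [[0,0,0],[0,0,0],40],
  [[0,0,0],[0,0,0],0],
  [[0,0,-0.01],[0,0,0],0],
  [[0,0,-0.025],[0,0,0],0],
  [[0,0,-0.03],[0,0,0],0],
  [[0,0,-0.03],[0,0,0],0],
  [[0,0,-0.03],[0,0,0],0],
  [[0,0,-0.02],[0,0,0],0],
])

```text
time: 31.27
position: [0.6189, -0.0666, 0.176]
ee_rot: [[0.15, 0.989, 0.003], [0.989, -0.15, -0.0], [0.0, 0.003, -1.0]]
force: [0.8, -0.5, 0.4]
gripper_width: 0.0853
```

>>> play_rows([
  [[0,-0.025,0],[0,0,0],0],
  [[0,-0.03,0],[0,0,0],0],
  [[0,-0.03,0],[0,0,0],0],
  [[0,-0.03,0],[0,0,0],0],
  [[0,-0.03,0],[0,0,0],0],
  [[0,0,0],[0,0,0],0],
  [[0,0,0],[0,0,0],0],
])

```text
time: 31.85
position: [0.474, -0.0446, 0.1733]
ee_rot: [[0.15, 0.989, 0.001], [0.989, -0.15, -0.0], [0.0, 0.001, -1.0]]
force: [0.7, -0.4, 1.3]
gripper_width: 0.0853
```

```bash
python3 go.py .643 .105 .17; python3 - <<'E'
from h import *
for n in("top","scene"):
    p,d,hsv,C=look(n,n+'6');feet(n,p,hsv,C);tops(n,hsv,C,.081)
    if n=="top": cv2.imwrite('pics/t6c.png',cv2.resize(p[100:200,130:380],None,fx=3.2,fy=3.2,interpolation=2))
E
```

```text
t 31.85 pos [ 0.474  -0.0446  0.1733] w 0.0853 F [ 0.7 -0.4  1.3]
shift [0.1733 0.1447 0.0035] jaw angle -8.63 tilt [ 1.3e-03 -1.0e-04 -1.0e+00] j [-0.09  0.18 -0.24  1.15  0.    1.63]
top foot [0.6301 0.018 ] d 0.0541
top foot [0.6414 0.1053] d 0.0435
top foot [0.6539 0.1826] d 0.036
top pad [0.6426 0.1006] d 0.0579 [0.6423 0.1005] [0.055  0.0575]
top pad [0.6556 0.1849] d 0.0587 [0.6553 0.1848] [0.057  0.0579]
top top [281. 147.] circ [0.6288 0.0175] d 0.0382 ell [0.6291 0.0177] [0.0359 0.0363] z 0.0812
top top [235. 141.] circ [0.6406 0.1046] d 0.0298 ell [0.6408 0.1039] [0.0268 0.028 ] z 0.0808
top top [194. 135.] circ [0.6532 0.1814] d 0.0208 ell [0.6532 0.1813] [0.0186 0.0198] z 0.0809
scene foot [ 0.6195 -0.0689] d 0.0645
scene foot [0.6306 0.0114] d 0.0633
scene foot [0.6448 0.0997] d 0.0514
scene foot [0.6538 0.1811] d 0.0462
scene pad [0.6476 0.0994] d 0.0593 [0.6509 0.0979] [0.0435 0.0566]
scene pad [0.6583 0.1846] d 0.0591 [0.6621 0.1833] [0.0468 0.057 ]
scene top [314. 239.] circ [ 0.621  -0.0709] d 0.0572 ell [ 0.62   -0.0707] [0.0459 0.0549] z 0.0812
scene top [342. 217.] circ [0.6344 0.0122] d 0.0498 ell [0.6333 0.0123] [0.0368 0.0482] z 0.081
scene top [366. 197.] circ [0.6453 0.0986] d 0.0409 ell [0.6456 0.0984] [0.0277 0.0406] z 0.0809
scene top [385. 181.] circ [0.6593 0.1761] d 0.0331 ell [0.6581 0.1762] [0.0181 0.0331] z 0.0812
scene top [ 4. 93.] circ [-0.6757  0.1772] d 0.0755 ell [-0.6729  0.1786] [0.0282 0.0689] z 0.0799
```

View pics/t6c.png

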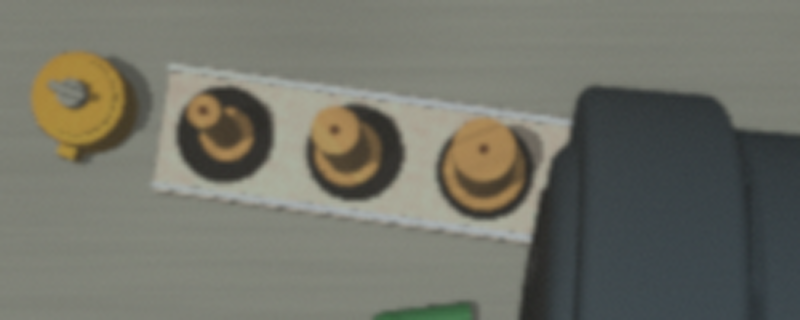

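View pics/scene6.png

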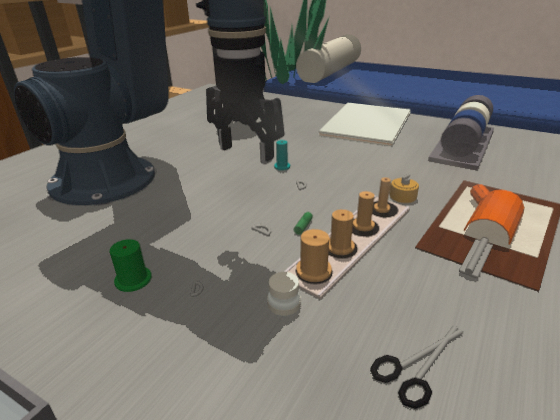

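All four posts stand in order: s at (315,255), r (342,230), q (366,212) and p (385,195). The tape is untouched. q sits about 4 mm toward the tape in the top crop, at (347,155) against its pad at (356,152). I'll nudge q now.

>>> play_rows([
  [[0.0215,0.018,0],[0,0,0],0],
  [[0.0215,0.018,0],[0,0,0],0],
  [[0.0215,0.018,0],[0,0,0],0],
  [[0.0215,0.018,0],[0,0,0],0],
  [[0.0215,0.018,0],[0,0,0],0],
  [[0.0215,0.018,0],[0,0,0],0],
  [[0.0215,0.018,0],[0,0,0],0],
  [[0.0215,0.018,0],[0,0,0],0],
  [[0,0,0],[0,0,0],0],
  [[0,0,0],[0,0,0],0],
])

```text
time: 32.78
position: [0.6444, 0.1047, 0.1707]
ee_rot: [[0.149, 0.989, -0.001], [0.989, -0.149, -0.0], [-0.0, -0.001, -1.0]]
force: [-0.6, 0.6, -0.7]
gripper_width: 0.0854
```

```bash
python3 go.py .643 .105 .03
```

```text
t 32.78 pos [0.6444 0.1047 0.1707] w 0.0854 F [-0.6  0.6 -0.7]
shift [ 0.0002 -0.0013  0.1407] jaw angle -8.55 tilt [-1.e-03 -1.e-04 -1.e+00] j [0.16 0.48 0.2  1.29 0.   1.88]
```

>>> play_rows([
  [[0,-0.001,0.02],[0,0,0],0],
  [[0,0,0.02],[0,0,0],0],
  [[0,0,0.02],[0,0,0],0],
  [[0,0,0.02],[0,0,0],0],
  [[0,0,0.02],[0,0,0],0],
  [[0,0,0.02],[0,0,0],0],
  [[0,0,0.012],[0,0,0],0],
  [[0,0,0.008],[0,0,0],0],
  [[0,0,0],[0,0,0],60],
  [[0,0,0],[0,0,0],100],
  [[0,0,0],[0,0,0],130],
  [[0,0,0],[0,0,0],150],
])

```text
time: 33.78
position: [0.6428, 0.1038, 0.0333]
ee_rot: [[0.15, 0.989, 0.002], [0.989, -0.15, 0.0], [0.001, 0.002, -1.0]]
force: [-0.1, -0.7, 0.3]
gripper_width: 0.0389
```

>>> play_rows([
  [[0,0,0],[0,0,0],170],
  [[0,0,0],[0,0,0],185],
  [[0,0,0],[0,0,0],255],
  [[0,0,0],[0,0,0],255],
  [[0,0,0],[0,0,0],255],
  [[0,0,-0.003],[0,0,0],255],
  [[0,0,-0.003],[0,0,0],255],
  [[-0.002,0,0],[0,0,0],255],
  [[-0.002,0,0],[0,0,0],255],
  [[0,0,0],[0,0,0],255],
  [[0,0,0.003],[0,0,0],255],
  [[0,0,0],[0,0,0],255],
])

```text
time: 34.78
position: [0.641, 0.0998, 0.0344]
ee_rot: [[0.15, 0.989, -0.001], [0.989, -0.15, -0.0], [-0.0, -0.001, -1.0]]
force: [-1.4, -0.8, -1.1]
gripper_width: 0.0281
```

>>> play_rows([
  [[0,0,0.0015],[0,0,0],255],
  [[0,0,0],[0,0,0],255],
  [[0,0,0.001],[0,0,0],255],
  [[0,0,0],[0,0,0],255],
  [[0,0,0],[0,0,0],255],
])

```text
time: 35.2
position: [0.6414, 0.0999, 0.0333]
ee_rot: [[0.15, 0.989, 0.0], [0.989, -0.15, 0.0], [0.0, 0.0, -1.0]]
force: [-2.3, -0.4, 5.8]
gripper_width: 0.028
```

>>> play_rows([
  [[0,0,0],[0,0,0],170],
  [[0,0,0],[0,0,0],155],
  [[0,0,0],[0,0,0],130],
  [[0,0,0],[0,0,0],100],
  [[0,0,0],[0,0,0],60],
  [[0,0,-0.01],[0,0,0],30],
  [[0,0,-0.02],[0,0,0],0],
  [[0,0,-0.03],[0,0,0],0],
  [[0,0,-0.03],[0,0,0],0],
  [[0,0,-0.02],[0,0,0],0],
  [[0,0,0],[0,0,0],0],
  [[0,0,0],[0,0,0],0],
])

```text
time: 36.2
position: [0.6423, 0.1, 0.1446]
ee_rot: [[0.15, 0.989, 0.003], [0.989, -0.15, 0.001], [0.001, 0.003, -1.0]]
force: [-0.5, -0.5, 0.0]
gripper_width: 0.0854
```

```bash
python3 go.py .656 .1835 .143
```

```text
t 36.2 pos [0.6423 0.1    0.1446] w 0.0854 F [-0.5 -0.5  0. ]
shift [0.0846 0.001  0.0017] jaw angle -8.64 tilt [ 3.2e-03  6.0e-04 -1.0e+00] j [0.15 0.49 0.14 1.22 0.   1.88]
```

>>> play_rows([
  [[0.017,0,0],[0,0,0],0],
  [[0.017,0,0],[0,0,0],0],
  [[0.017,0,0],[0,0,0],0],
  [[0.017,0,0],[0,0,0],0],
  [[0.017,0.001,0],[0,0,0],0],
  [[0,0,0.02],[0,0,0],0],
  [[0,0,0.02],[0,0,0],0],
  [[0,0,0.02],[0,0,0],0],
  [[0,0,0.02],[0,0,0],0],
  [[0,0,0.02],[0,0,0],0],
  [[0,0,0.014],[0,0,0],0],
  [[0,0,0],[0,0,0],60],
])

```text
time: 37.2
position: [0.6531, 0.1847, 0.0248]
ee_rot: [[0.149, 0.989, -0.005], [0.989, -0.149, -0.001], [-0.002, -0.005, -1.0]]
force: [-1.0, 0.1, 0.4]
gripper_width: 0.0753
```

>>> play_rows([
  [[0,0,0],[0,0,0],110],
  [[0,0,0],[0,0,0],150],
  [[0,0,0],[0,0,0],175],
  [[0,0,0],[0,0,0],190],
  [[0,0,0],[0,0,0],205],
  [[0,0,0],[0,0,0],255],
  [[0,0,0],[0,0,0],255],
  [[0,0,0],[0,0,0],255],
  [[0,0,-0.003],[0,0,0],255],
  [[0,0,-0.003],[0,0,0],255],
  [[0.0025,0,0],[0,0,0],255],
  [[0,0,0],[0,0,0],255],
])

```text
time: 38.2
position: [0.6557, 0.1866, 0.0348]
ee_rot: [[0.15, 0.989, 0.0], [0.989, -0.15, 0.0], [0.0, 0.0, -1.0]]
force: [-0.1, -0.4, -0.3]
gripper_width: 0.019
```

>>> play_rows([
  [[0,0,0.003],[0,0,0],255],
  [[0,0,0],[0,0,0],255],
  [[0,0,0.0015],[0,0,0],255],
  [[0,0,0],[0,0,0],255],
  [[0,0,0.001],[0,0,0],255],
  [[0,0,0],[0,0,0],255],
  [[0,0,0],[0,0,0],255],
])

```text
time: 38.78
position: [0.6555, 0.1862, 0.0298]
ee_rot: [[0.15, 0.989, 0.0], [0.989, -0.15, 0.0], [0.0, 0.0, -1.0]]
force: [-3.0, -1.1, 7.3]
gripper_width: 0.019
```

Contact at 7 N. Releasing and backing well away.

>>> play_rows([
  [[0,0,0],[0,0,0],195],
  [[0,0,0],[0,0,0],180],
  [[0,0,0],[0,0,0],150],
  [[0,0,0],[0,0,0],100],
  [[0,0,0],[0,0,0],60],
  [[0,0,-0.01],[0,0,0],30],
  [[0,0,-0.02],[0,0,0],0],
  [[0,0,-0.03],[0,0,0],0],
  [[0,0,-0.03],[0,0,0],0],
  [[0,0,-0.03],[0,0,0],0],
  [[0,0,-0.02],[0,0,0],0],
  [[0,0,0],[0,0,0],0],
])

```text
time: 39.78
position: [0.6576, 0.1868, 0.1753]
ee_rot: [[0.15, 0.989, 0.008], [0.989, -0.15, 0.002], [0.003, 0.007, -1.0]]
force: [1.0, -0.1, 0.6]
gripper_width: 0.0856
```

>>> play_rows([
  [[0.01,-0.03,0],[0,0,0],0],
  [[0.01,-0.03,0],[0,0,0],0],
  [[0.01,-0.03,0],[0,0,0],0],
  [[0.01,-0.03,0],[0,0,0],0],
  [[0.01,-0.03,0],[0,0,0],0],
  [[0.01,-0.03,0],[0,0,0],0],
  [[0.01,-0.03,0],[0,0,0],0],
  [[0.01,-0.03,0],[0,0,0],0],
  [[0,0,0],[0,0,0],0],
  [[0,0,0],[0,0,0],0],
])

```text
time: 40.62
position: [0.4291, 0.302, 0.1697]
ee_rot: [[0.148, 0.989, 0.0], [0.989, -0.148, 0.0], [0.0, 0.0, -1.0]]
force: [-0.1, 0.3, 0.4]
gripper_width: 0.0855
```

```bash
python3 - <<'E'
from h import *
p,d,hsv,C=look('top','t9');feet('top',p,hsv,C);tops('top',hsv,C,.081)
cv2.imwrite('pics/t9c.png',cv2.resize(p[100:200,130:380],None,fx=3.2,fy=3.2,interpolation=2))
p,d,hsv,C=look('scene','s9');cv2.imwrite('pics/s9c.png',cv2.resize(p[150:320,260:440],None,fx=3.2,fy=3.2,interpolation=2))
E
```

```text
top foot [ 0.6163 -0.0653] d 0.0599
top foot [0.6299 0.0178] d 0.0542
top foot [0.6421 0.1014] d 0.0496
top foot [0.6573 0.1889] d 0.0473
top pad [0.6429 0.1006] d 0.0601 [0.6426 0.1007] [0.0578 0.0588]
top pad [0.655  0.1849] d 0.0594 [0.6548 0.1847] [0.058  0.0588]
top top [326. 153.] circ [ 0.6157 -0.0662] d 0.0475 ell [ 0.6157 -0.0658] [0.0445 0.0452] z 0.081
top top [281. 147.] circ [0.6288 0.0177] d 0.0381 ell [0.6292 0.0176] [0.0359 0.0365] z 0.081
top top [237. 142.] circ [0.6394 0.1007] d 0.0296 ell [0.6394 0.1005] [0.0273 0.0284] z 0.0811
top top [193. 135.] circ [0.6527 0.1828] d 0.0217 ell [0.6525 0.183 ] [0.0187 0.0199] z 0.0809
```

View pics/t9c.png

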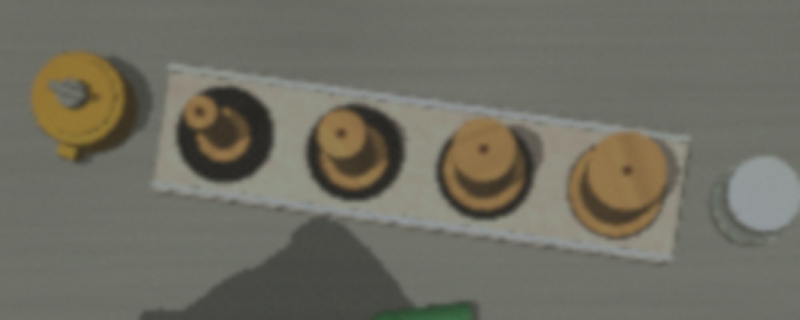

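View pics/s9c.png

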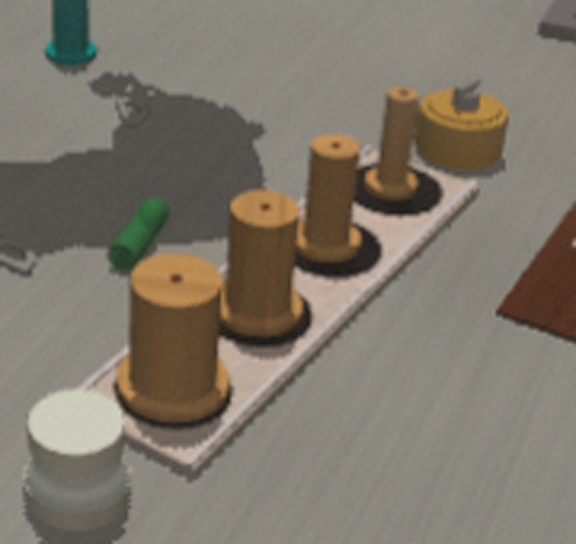

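All four posts are upright on pads p, q, r, s from the tape to the jar. All are within about 3 mm of centre, and the tape is unmoved. Handing in.

```bash
python3 -c "
from station import manip
print(manip.job_done())"
```

```text
the job is handed in; nothing more can be done
None
```

The job is handed in. The four posts stand upright on the pads in order of thickness: p (20 mm) next to the tape-measure, then q, r and s at the jar end. It used about 41 s of the 115 s. No post tipped, and the tape-measure looks unmoved in the last pictures.

- **Height:** all four post tops read 81 mm, which is correct for 70 mm posts standing on pads 11 mm above the counter.
- **Centring:** r and s are within about 1 mm of the pad centre, p within about 2 mm, and q about 2–3 mm off towards the robot. I lifted and nudged p and q once each to fix larger sideways offsets, and left q's remaining error.
- **Camera disagreement:** the two cameras differed by about 2 mm on the pads across the rail. The last foot measurements for p and q were distorted: they read 47 mm and 50 mm across, against true sizes of 34 mm and 43 mm. For those two posts I relied on the top faces, the arm's own readings and the pictures.

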